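Thread the crossbar of a drying scaffold through two stand clamps and hold it

TASK

Set up the crossbar of the specimen drying scaffold: take the longer of the two metal rods out of the wooden rack, slide it in from the right (the rack's side) through the bore of the clamp on the first stand and straight on through the clamp on the second stand, until about 30 mm of it pokes out beyond the second clamp. Finish while still gripping the rod there, keeping it still, level and not pressed against the clamps, so that a colleague can tighten the thumbscrews. Leave the short rod lying in the rack and the jars standing where they are, and do not ram the clamps.

Things in the scene. Friction and masses are not known exactly. Their poses are not given: they have to be found in the camera images.
- long_rod_mid (a point): Middle, on the axis, of the longer of two plain round aluminium rods: 12 mm diameter, 500 mm long, 0.12 to 0.22 kg. Its y axis runs along the rod and starts roughly to the left (+y); either end may go first. It starts level in one of the two outer notches of the wooden rack (which one varies), axis 56 mm above the bench, its middle within 20 mm of half-way between the rack's boards.
- short_rod_mid (a point): Middle, on the axis, of the shorter rod, 12 mm diameter, 300 mm long, lying in the other outer notch, 110 mm beside the long rod. Leave it there.
- rack: Fixed wooden rack; origin under its middle. Two boards 18 mm thick, 170 mm wide, 66 mm high stand across its y axis 90 mm either side of the middle, with notches open on top, 18 mm wide, 16 mm deep, at x = -55, 0 and 55 mm, that carry the rods. Between the boards only two rails 12 mm high, so the rods' middles are free to grip from above.
- stands: Two fixed lab stands side by side with a rod clamp on each; origin on the bench below the bore line, half-way between the clamps; y axis along the bores, to the left. Uprights: 12 mm rods, 300 mm tall, 34 mm behind the bore line (+x), level with each clamp. Base plates 14 mm thick, from 100 mm before to 70 mm behind the bore line and 106 mm to either side along y.
- bore_first (a point): Centre of the bore of the first clamp, the one nearer the rack (-y side). Aluminium block 38 x 38 mm, 26 mm long along the bore; level round through-bore 18 mm in diameter, mouth chamfered 2 mm, 180 mm above the bench. The bore runs along this point's y axis; the rod goes in towards +y. z is up. A thumbscrew sticks up to 45 mm above the bore axis.
- bore_second (a point): Centre of the bore of the second, identical clamp, on the same line 110 mm further along y (left); same axes. Its far face is 13 mm beyond this point. With 30 mm of rod out past that face, the middle of the rod is 207 mm before this point.
- specimen_jar: Closed glass jar, 72 mm diameter, 105 mm high, black lid, on the bench beyond the rack; origin at the centre of its underside. Leave it alone.
- small_jar: Closed glass jar, 52 mm diameter, 75 mm high, white lid, on the bench left of the stands; origin at the centre of its underside. Leave it alone.

How it is judged:
By the outcome, as a careful person would: the job done as asked, in the order asked, and still so for the second after the job is handed in, while the arm keeps its last pose, push and grip.
It also fails if it takes over 42 s, if anything falls off the work surface, if the arm or the gripper's body presses on something with over 40 N, if the wrist force passes 120 N, or if a joint passes its speed limit or range.

ROBOT

A 6-joint arm with a two-finger parallel gripper is mounted at the origin on the work surface. World frame = base frame: x ahead of the robot, y to its left, z up, the work surface at z = 0. Lengths are in m, angles in rad, forces in N, time in s.
With the tool pointing down it reaches from about 0.375 to 0.9 m from the base axis. Payload 3.1 kg.
Tool frame: the origin (TCP) lies between the finger pads; the fingertips stand 17 mm ahead of it and the grasp point (between the pads) lies 2 mm behind it (robot.nose_length is the distance from the TCP to the fingertips, in m); z points along the fingers, y is the line along which they close (so a half turn about z gives the same grasp; the last joint's range is limited). The gripper opens to 87 mm and grips with 3 to 60 N. Pads are 19 mm wide; open, the fingers measure 117 mm over their backs; the gripper's body (75 mm by 190 mm) begins 51 mm behind the grasp point.
Start: joints at [1.038, 0.527, 1.433, -0, 1.181, -0.178], TCP at [0.217, 0.586, 0.24] pointing down, gripper open.
Joint ranges: [-3.08, 3.08], [-0.75, 2.2], [0.22, 2.44], [-1.43, 4.57], [0, 2.65], [-2.85, 2.85]. Speed limits (rad/s): [2.79, 2.79, 3.14, 3.14, 3.14, 3.14].

INTERFACE

Orientations are given as a unit quaternion [x, y, z, w].
In Python, from rig import robot, cams gives the robot as it stands.
- The arm moves only by the shell command python3 -m pendant 'ROWS' [FORCE]. ROWS is JSON, a list of rows, each an object with "jaw": the opening, from 0 (shut) to 1 (fully open); "linear": the shift along the tool's x, y, z in cm, a list of three; "twist": the turn about the tool's z in degrees. A call has 1 to 12 rows; each row shifts and turns the commanded pose from where the row before left it, along the tool's axes as they then stand; what a row does not reach is not made up. A row lasts 1/12 s, in which the tool goes at most 41.7 mm and 7.16 degrees, less where a joint would pass 70% of its speed; a pose out of reach is approached as far as the arm can. A call is refused whole if a number of a shift passes 4.17 or a number of a turn 7.16, either way. A call with a gripper value outside its range is refused whole. The fingers move at their own pace and stop on an object; FORCE is the grip in N (left out, the last holds). Time passes only in rows, so rows that do not move let the fingers close. It gives the time, the measured TCP pose, the force, the opening and the grip force at its end, in the units of the state.
- robot.get_obs(): the state, without advancing time (a new reading comes with each control period).
- cams.camera(name): name is "scene" or "top" or "wrist"; returns a dict with "color" (420x560x3 uint8, blue, green, red), "depth" (420x560 float32, m along the optical axis (not along the pixel's ray), 0 where there is no reading), "fov_y" (degrees; the focal length in pixels is half the picture's height over the tangent of half this angle, whatever the lens; pixels are square), "cx", "cy" (the principal point, pixels), "view" (4x4, takes a point from world to camera coordinates). Camera axes: x right, y down, z forward; pixel columns grow to the right and rows downward; lengths in m; the calibration is good to about 2 mm. A picture is of the moment at which its call begins.
- robot.hand_in(): hands the job in; it is judged then, once.
The state is a dict: "time": time; "q": joint angles; "joint_velocities": joint speeds; "joint_torque": joint torques, N m; "position": TCP position; "tool_rot": TCP orientation; "ft_force": force on the tool from outside, world axes, zero at the start; "moment": the same for the moment, N m; "grip_width": finger opening in m; "grip_force": force on a finger pad.
Only numpy, scipy, OpenCV 4.12 (cv2) and the standard library are available. Lean on these libraries where they do the work, as an engineer would, in place of code of your own. Each camera call takes 0.05 s, during which the arm holds its last target. There are 200 camera calls.

## Working session

There is one attempt and no reset: what is moved stays moved. The work goes in short steps, Python scripts to look and compute and a shell command to move; the robot and the scene stay as the last step left them, time stands still between calls to the robot, and variables do not carry over. Pictures are saved under pics/ and viewed, at most 10 in all, crops included, and the job is handed in when it is done.

```bash
mkdir -p pics; cat > h.py <<'E'
import numpy as np, cv2
from rig import robot, cams
def shot(n,f=None):
    c=cams.camera(n); c['f']=210/np.tan(np.radians(c['fov_y']/2))
    np.savez('last_%s.npz'%n,**c)
    if f: cv2.imwrite('pics/'+f,c['color'])
    return c
def load(n):
    d=np.load('last_%s.npz'%n); return {k:d[k] for k in d}
def pt(c,u,v,z=None):
    T=np.linalg.inv(c['view']); 
    d=c['depth'][int(round(v)),int(round(u))] if z is None else z
    return (T@np.array([(u-c['cx'])/c['f']*d,(v-c['cy'])/c['f']*d,d,1]))[:3]
def onz(c,u,v,h):
    T=np.linalg.inv(c['view']); r=T[:3,:3]@np.array([(u-c['cx'])/c['f'],(v-c['cy'])/c['f'],1]); o=T[:3,3]
    return o+r*(h-o[2])/r[2]
def cloud(c):
    T=np.linalg.inv(c['view']); v,u=np.mgrid[:420,:560]; d=c['depth']
    P=np.stack([(u-c['cx'])/c['f']*d,(v-c['cy'])/c['f']*d,d],-1)
    P=P@T[:3,:3].T+T[:3,3]; P[d==0]=np.nan; return P
E
python3 - <<'E'
from h import *
for n in ('top','scene'):
    c=shot(n,n+'.png'); print(n,c['f'],np.linalg.inv(c['view'])[:3].round(3).tolist())
print(robot.get_obs())
E
```

```text
top 483.8836996017089 [[0.06, -0.976, 0.212, 0.318], [-0.998, -0.059, 0.011, 0.058], [0.001, -0.212, -0.977, 1.337]]
scene 463.3543799087798 [[0.729, 0.422, -0.538, 1.277], [0.684, -0.464, 0.563, -0.614], [-0.012, -0.779, -0.627, 0.924]]
{'time': 0.1, 'q': array([ 1.03748374e+00,  5.28360700e-01,  1.43375957e+00,  2.43837831e-06,
        1.18139980e+00, -1.78517642e-01]), 'joint_velocities': array([-0.00115234, -0.00151018, -0.00291365,  0.00089352,  0.00059486,
       -0.00062716]), 'joint_torque': array([ 8.94376080e-05, -4.40987098e+01, -1.77150965e+01,  6.35232520e-02,
        5.34070143e-02, -4.10977884e-05]), 'position': array([0.21678646, 0.58553915, 0.23868178]), 'tool_rot': array([ 1.76468867e-01,  9.84305750e-01, -9.02915740e-04, -3.36858497e-04]), 'ft_force': array([-0.44034066, -0.15305662,  0.60600676]), 'moment': array([-0.00461721, -0.00795273,  0.019973  ]), 'grip_force': 0.0, 'grip_width': 0.08655905745044758}
```

View pics/top.png

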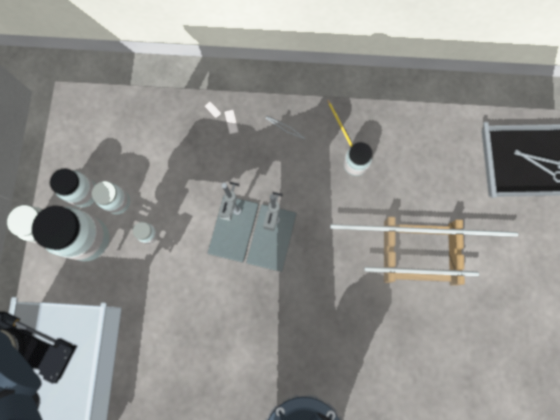

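View pics/scene.png

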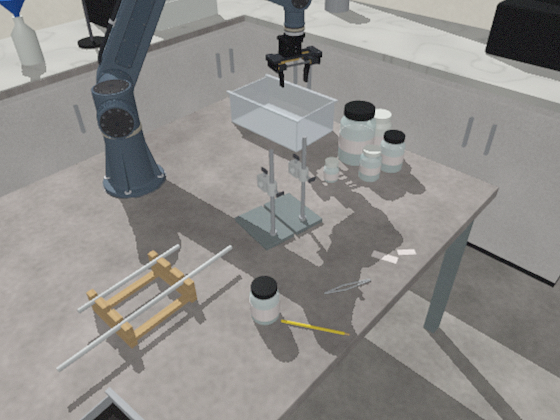

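The top view shows the long rod from about (331,227) to (517,235) and the short one from (366,270) to (478,274). The clamps are near (230,200) and (271,210). In the scene view the clamps are near (266,183) and (298,168).

```bash
python3 - <<'E'
from h import *
c=load('top'); P=cloud(c)
print('rod ends',onz(c,331,227,.056),onz(c,517,235,.056))
print('short',onz(c,366,270,.056),onz(c,478,274,.056))
# fit rod axis: depth pts with z near rod top in row band
for n in('top','scene'):
    c=load(n);P=cloud(c)
    m=(P[...,2]>.157)&(P[...,2]<.235)&(P[...,0]>.35)&(P[...,0]<.75)&(P[...,1]>-.05)&(P[...,1]<.35)
    Q=P[m];print(n,len(Q),Q.min(0),Q.max(0))
    for p in Q[::max(1,len(Q)//40)]: print(p.round(3),end=' ')
    print()
a=cv2.resize(load('top')['color'][170:275,190:310],(600,525),interpolation=3)
b=cv2.resize(load('scene')['color'][130:230,230:330],(525,525),interpolation=3)
cv2.imwrite('pics/cl.png',cv2.resize(np.hstack([a,b]),(800,373)))
E
```

```text
rod ends [ 0.54231865 -0.04306343  0.056     ] [ 0.55062425 -0.54056834  0.056     ]
short [ 0.43324639 -0.13982944  0.056     ] [ 0.44048969 -0.43405878  0.056     ]
top 743 [0.50556958 0.09014799 0.15945917] [0.61768544 0.23855819 0.2347772 ]
[0.617 0.222 0.185] [0.614 0.21  0.18 ] [0.606 0.209 0.181] [0.598 0.105 0.185] [0.576 0.211 0.229] [0.58  0.225 0.199] [0.579 0.228 0.195] [0.575 0.227 0.199] [0.572 0.214 0.204] [0.572 0.205 0.195] [0.579 0.104 0.182] [0.564 0.229 0.195] [0.555 0.222 0.224] [0.554 0.218 0.218] [0.556 0.22  0.197] [0.564 0.095 0.194] [0.558 0.114 0.208] [0.552 0.21  0.197] [0.543 0.225 0.223] [0.554 0.107 0.203] [0.553 0.209 0.169] [0.544 0.222 0.197] [0.552 0.097 0.193] [0.548 0.119 0.194] [0.539 0.219 0.199] [0.551 0.098 0.172] [0.537 0.112 0.225] [0.534 0.211 0.199] [0.531 0.23  0.198] [0.538 0.108 0.201] [0.536 0.125 0.191] [0.527 0.221 0.195] [0.53  0.237 0.163] [0.531 0.11  0.198] [0.522 0.115 0.227] [0.526 0.11  0.199] [0.52  0.121 0.199] [0.519 0.109 0.196] [0.513 0.123 0.198] [0.511 0.111 0.197] [0.509 0.124 0.176] [0.507 0.115 0.161] 
scene 859 [0.5
[... 185 characters left out ...]
 [0.583 0.211 0.213] [0.518 0.116 0.224] [0.521 0.113 0.224] [0.589 0.221 0.201] [0.586 0.212 0.201] [0.574 0.205 0.195] [0.542 0.216 0.172] [0.528 0.214 0.163] [0.513 0.124 0.198] [0.581 0.202 0.19 ] [0.569 0.11  0.228] [0.515 0.11  0.2  ] [0.581 0.201 0.183] [0.535 0.124 0.199] [0.511 0.106 0.194] [0.574 0.205 0.172] [0.536 0.112 0.198] [0.606 0.211 0.18 ] [0.566 0.105 0.213] [0.523 0.102 0.191] [0.594 0.213 0.167] [0.551 0.108 0.198] [0.511 0.105 0.177] [0.617 0.202 0.176] [0.574 0.116 0.198] [0.575 0.114 0.196] [0.511 0.104 0.163] [0.52  0.103 0.165] [0.537 0.098 0.173] [0.549 0.101 0.174] [0.573 0.097 0.184] [0.544 0.098 0.163] [0.567 0.095 0.172] [0.573 0.104 0.167] [0.6   0.095 0.182]
```

View pics/cl.png

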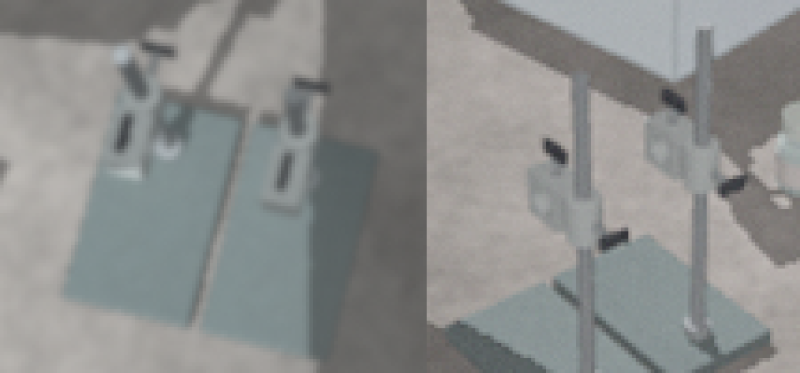

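Both clamps are clearly seen. The stand is yawed about 12°. I'll fit it and the rod more precisely and work out the first move.

```bash
cat > est.py <<'E'
from h import *
from scipy.spatial.transform import Rotation as R
def stand(n):
    P=cloud(load(n)); x,y,z=P[...,0],P[...,1],P[...,2]
    reg=(x>.3)&(x<.75)&(y>-.05)&(y<.4)
    b=P[reg&(z>.009)&(z<.02)]
    r=cv2.minAreaRect(b[:,:2].astype(np.float32)*1000); print(n,'base',len(b),r)
    u=P[reg&(z>.25)&(z<.298)]
    for s in (u[u[:,1]<.16],u[u[:,1]>.16]): print(' upright',len(s),np.median(s,0).round(4))
    k=P[reg&(z>.21)&(z<.228)]
    t=P[reg&(z>.1955)&(z<.203)]
    for s in (t[t[:,1]<.16],t[t[:,1]>.16]):
        print(' top',len(s),s.mean(0).round(4),[a if not isinstance(a,tuple) else np.round(a,1) for a in cv2.minAreaRect(s[:,:2].astype(np.float32)*1000)])
def rod(n):
    P=cloud(load(n)); x,y,z=P[...,0],P[...,1],P[...,2]
    for lo,hi in((.39,.47),(.51,.59)):
        s=P[(x>lo)&(x<hi)&(y>-.6)&(y<0)&(z>.052)&(z<.07)&((abs(y+.2+.0)>0))]
        g=s[((s[:,1]>-.35)&(s[:,1]<-.24))|(s[:,1]>-.17)|(s[:,1]<-.41)]
        f=np.polyfit(g[:,1],g[:,0],1); print(n,'rod',len(g),'x=',f,'y',g[:,1].min(),g[:,1].max(),'z',np.percentile(g[:,2],90))
if __name__=='__main__':
    for n in('top','scene'): stand(n); rod(n)
    o=robot.get_obs(); print(R.from_quat(o['tool_rot']).as_matrix().round(3))
E
python3 est.py
```

```text
top base 3515 ((501.3894958496094, 183.1935577392578), (322.99346923828125, 294.55145263671875), 14.969958305358887)
 upright 34 [0.5557 0.107  0.2821]
 upright 39 [0.5755 0.2148 0.2851]
 top 182 [0.5348 0.1117 0.1983] [array([539.5, 112. ]), array([27.1, 65. ]), 78.76074981689453]
 top 181 [0.5549 0.2192 0.1985] [array([559.4, 219.7]), array([26.5, 66.6]), 79.01873779296875]
top rod 299 x= [-0.01754675  0.43360443] y -0.4338702264838803 -0.13434777094193787 z 0.0634780954181926
top rod 601 x= [-0.01761145  0.54339168] y -0.5403190985035511 -0.04222906842539366 z 0.06317567174403038
scene base 2210 ((524.9189453125, 169.54983520507812), (214.79237365722656, 177.9003448486328), 80.41436767578125)
 upright 67 [0.5661 0.1045 0.2755]
 upright 63 [0.585  0.2124 0.2741]
 top 109 [0.5435 0.1082 0.1985] [array([542.8, 111.7]), array([28. , 69.3]), 81.46659851074219]
 top 111 [0.5627 0.2163 0.1986] [array([563.6, 218.5]), array([29.8, 68.7]), 79.25778198242188]
scene rod 312 x= [-0.01824494  0.4403573 ] y -0.43455986174353795 -0.1349841734792947 z 0.06245512860369592
scene rod 779 x= [-0.01867832  0.55004489] y -0.5408113312013318 -0.0415526127496576 z 0.06270695528422776
[[-0.938  0.347 -0.001]
 [ 0.347  0.938 -0.002]
 [ 0.    -0.002 -1.   ]]
```

Estimates: rod middle at (0.550, -0.291), yawed 1°. Bore line yaw is about -10.5°, with the first bore near (0.528, 0.112). I'll raise the arm, turn it, and cross over to above the rod.

```bash
python3 -m pendant '[{"jaw":1,"linear":[0,0,-3],"twist":6.87},{"jaw":1,"linear":[0,0,-3],"twist":6.87},{"jaw":1,"linear":[0,0,-3],"twist":6.87},{"jaw":1,"linear":[0,0,-3],"twist":6.87},{"jaw":1,"linear":[0,0,-3],"twist":6.87},{"jaw":1,"linear":[0,0,0],"twist":6.87},{"jaw":1,"linear":[0,0,0],"twist":6.87},{"jaw":1,"linear":[0,0,0],"twist":6.87},{"jaw":1,"linear":[0,0,0],"twist":6.87},{"jaw":1,"linear":[0,0,0],"twist":6.87},{"jaw":1,"linear":[0,0,0],"twist":0}]'
```

```text
time: 1.02
position: [0.2169, 0.5858, 0.3889]
tool_rot: [0.702, 0.712, -0.001, 0.0]
ft_force: [0.4, 0.5, -0.1]
grip_width: 0.0866
grip_force: 0.0
```

```bash
python3 -m pendant '[{"jaw":1,"linear":[-3.68,1.325,0],"twist":0},{"jaw":1,"linear":[-3.68,1.325,0],"twist":0},{"jaw":1,"linear":[-3.68,1.325,0],"twist":0},{"jaw":1,"linear":[-3.68,1.325,0],"twist":0},{"jaw":1,"linear":[-3.68,1.325,0],"twist":0},{"jaw":1,"linear":[-3.68,1.325,0],"twist":0},{"jaw":1,"linear":[-3.68,1.325,0],"twist":0},{"jaw":1,"linear":[-3.68,1.325,0],"twist":0},{"jaw":1,"linear":[-3.68,1.325,0],"twist":0},{"jaw":1,"linear":[-3.68,1.325,0],"twist":0},{"jaw":1,"linear":[-3.68,1.325,0],"twist":0},{"jaw":1,"linear":[-3.68,1.325,0],"twist":0}]'
```

```text
time: 2.02
position: [0.3835, 0.1455, 0.3896]
tool_rot: [0.7, 0.714, 0.0, 0.0]
ft_force: [0.6, 0.6, -0.1]
grip_width: 0.0871
grip_force: 0.0
```

```bash
python3 -m pendant '[{"jaw":1,"linear":[-3.68,1.325,0],"twist":0},{"jaw":1,"linear":[-3.68,1.325,0],"twist":0},{"jaw":1,"linear":[-3.68,1.325,0],"twist":0},{"jaw":1,"linear":[-3.68,1.325,0],"twist":0},{"jaw":1,"linear":[-3.68,1.325,0],"twist":0},{"jaw":1,"linear":[-3.68,1.325,0],"twist":0},{"jaw":1,"linear":[-3.68,1.325,0],"twist":0},{"jaw":1,"linear":[-3.68,1.325,0],"twist":0},{"jaw":1,"linear":[-3.68,1.325,0],"twist":0},{"jaw":1,"linear":[0,0,0],"twist":0},{"jaw":1,"linear":[0,0,0],"twist":0}]'
```

```text
time: 2.93
position: [0.5085, -0.1837, 0.3885]
tool_rot: [0.701, 0.713, -0.0, -0.001]
ft_force: [-0.7, 0.1, -0.2]
grip_width: 0.0871
grip_force: 0.0
```

```bash
python3 -m pendant '[{"jaw":1,"linear":[-3.6,1.33,0],"twist":0},{"jaw":1,"linear":[-3.6,1.33,0],"twist":0},{"jaw":1,"linear":[-3.6,1.33,0],"twist":0},{"jaw":1,"linear":[0,0,3.8],"twist":0},{"jaw":1,"linear":[0,0,3.8],"twist":0},{"jaw":1,"linear":[0,0,3.8],"twist":0},{"jaw":1,"linear":[0,0,3.8],"twist":0},{"jaw":1,"linear":[0,0,2.8],"twist":0},{"jaw":1,"linear":[0,0,0],"twist":0},{"jaw":1,"linear":[0,0,0],"twist":0}]'
python3 - <<'E'
from h import *
c=shot('wrist','w1.png'); P=cloud(c); print(np.linalg.inv(c['view'])[:3].round(3).tolist())
z=P[...,2]; m=(z>.054)&(z<.07)&(abs(P[...,0]-.55)<.03)&(P[...,1]<-.23)&(P[...,1]>-.35)
s=P[m]; print(len(s), np.polyfit(s[:,1],s[:,0],1), s.min(0),s.max(0)); print(robot.get_obs()['position'])
E
```

```text
time: 3.77
position: [0.5493, -0.2872, 0.2086]
tool_rot: [0.7, 0.714, -0.0, -0.002]
ft_force: [0.3, -0.4, 1.4]
grip_width: 0.087
grip_force: 0.0
[[1.0, 0.02, 0.004, 0.548], [0.02, -0.962, -0.274, -0.211], [-0.002, 0.274, -0.962, 0.354]]
1738 [-0.02484029  0.54435869] [ 0.54455817 -0.34992471  0.05431962] [ 0.55833948 -0.23009916  0.0637305 ]
[ 0.55073677 -0.28846634  0.21071394]
```

View pics/w1.png

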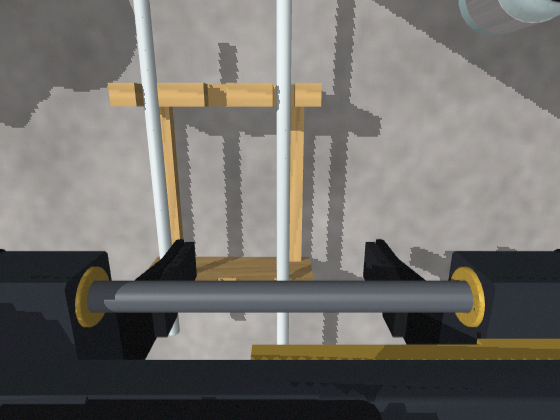

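The wrist view shows the long rod at column 283, centred between the fingers, with the short rod to the left outside the left finger. I'll descend and grip.

```bash
python3 -m pendant '[{"jaw":1,"linear":[-0.3,0.08,3],"twist":0},{"jaw":1,"linear":[0,0,3],"twist":0},{"jaw":1,"linear":[0,0,3],"twist":0},{"jaw":1,"linear":[0,0,2.5],"twist":0},{"jaw":1,"linear":[0,0,2],"twist":0},{"jaw":1,"linear":[0,0,1.3],"twist":0},{"jaw":1,"linear":[0,0,0.8],"twist":0},{"jaw":1,"linear":[0,0,0],"twist":0},{"jaw":1,"linear":[0,0,0],"twist":0}]'
python3 -m pendant '[{"jaw":0,"linear":[0,0,0],"twist":0},{"jaw":0,"linear":[0,0,0],"twist":0},{"jaw":0,"linear":[0,0,0],"twist":0},{"jaw":0,"linear":[0,0,0],"twist":0},{"jaw":0,"linear":[0,0,0],"twist":0},{"jaw":0,"linear":[0,0,0],"twist":0},{"jaw":0,"linear":[0,0,0],"twist":0},{"jaw":0,"linear":[0,0,0],"twist":0},{"jaw":0,"linear":[0,0,0],"twist":0},{"jaw":0,"linear":[0,0,0],"twist":0}]' 40
```

```text
time: 4.57
position: [0.5521, -0.2928, 0.0551]
tool_rot: [0.701, 0.713, 0.0, 0.001]
ft_force: [-0.2, -0.3, 0.3]
grip_width: 0.0871
grip_force: 0.0
time: 5.4
position: [0.5509, -0.2922, 0.0535]
tool_rot: [0.701, 0.713, -0.0, -0.0]
ft_force: [-1.4, 0.4, 0.7]
grip_width: 0.0286
grip_force: 0.0
```

```bash
python3 -m pendant '[{"jaw":0,"linear":[0,0,0],"twist":0},{"jaw":0,"linear":[0,0,0],"twist":0},{"jaw":0,"linear":[0,0,0],"twist":0},{"jaw":0,"linear":[0,0,0],"twist":0},{"jaw":0,"linear":[0,0,0],"twist":0},{"jaw":0,"linear":[0,0,0],"twist":0}]' 50
python3 -c "
from h import *;o=robot.get_obs();print(o['ft_force'],o['moment'])"
```

```text
time: 5.9
position: [0.5511, -0.2922, 0.0535]
tool_rot: [0.701, 0.713, 0.0, 0.0]
ft_force: [0.4, -0.2, -0.2]
grip_width: 0.0105
grip_force: 49.9
[ 0.44281462 -0.24038688 -0.24386559] [-0.10111908 -0.03932798  0.03170716]
```

```bash
python3 -m pendant '[{"jaw":0,"linear":[0,0,-0.5],"twist":0},{"jaw":0,"linear":[0,0,-1],"twist":0},{"jaw":0,"linear":[0,0,-1.5],"twist":0},{"jaw":0,"linear":[0,0,-1.9],"twist":0},{"jaw":0,"linear":[0,0,-2],"twist":0},{"jaw":0,"linear":[0,0,-2],"twist":0},{"jaw":0,"linear":[0,0,-1.8],"twist":0},{"jaw":0,"linear":[0,0,-1],"twist":0},{"jaw":0,"linear":[0,0,-0.7],"twist":0},{"jaw":0,"linear":[0,0,0],"twist":0}]'
python3 -m pendant '[{"jaw":0,"linear":[0.5,-0.4,0],"twist":0},{"jaw":0,"linear":[1.5,-1.1,0],"twist":0},{"jaw":0,"linear":[2,-1.5,0],"twist":0.8},{"jaw":0,"linear":[2,-1.5,0],"twist":2},{"jaw":0,"linear":[2,-1.5,0],"twist":3},{"jaw":0,"linear":[1.5,-1.1,0],"twist":3},{"jaw":0,"linear":[0.8,-0.5,0],"twist":2},{"jaw":0,"linear":[0.2,-0.1,0],"twist":0.8},{"jaw":0,"linear":[0,0,0],"twist":0},{"jaw":0,"linear":[0,0,0],"twist":0},{"jaw":0,"linear":[0,0,0],"twist":0},{"jaw":0,"linear":[0,0,0],"twist":0}]'
cat > w.py <<'E'
import sys
from h import *
from scipy.spatial.transform import Rotation as R
o=robot.get_obs(); M=R.from_quat(o['tool_rot']).as_matrix()
print('t',o['time'],o['position'].round(4),'yaw',np.degrees(np.arctan2(M[1,0],M[0,0])).round(2),'x-pitch',np.degrees(M[2,0]).round(2),o['ft_force'].round(2),o['moment'].round(2))
for n in sys.argv[1].split(','):
    c=shot(n,n+sys.argv[2]+'.png')
E
python3 w.py wrist,scene,top 2
```

```text
time: 6.73
position: [0.5516, -0.2926, 0.1794]
tool_rot: [0.701, 0.713, 0.0, 0.002]
ft_force: [0.0, -0.3, -2.9]
grip_width: 0.0103
grip_force: 49.9
time: 7.73
position: [0.4772, -0.1865, 0.1774]
tool_rot: [0.77, 0.638, 0.0, 0.0]
ft_force: [-0.9, -0.5, -1.0]
grip_width: 0.0103
grip_force: 49.9
t 7.7333 [ 0.4772 -0.1865  0.1774] yaw 79.36 x-pitch -0.01 [-0.92 -0.46 -1.04] [-0.19  0.03 -0.02]
```

View pics/wrist2.png

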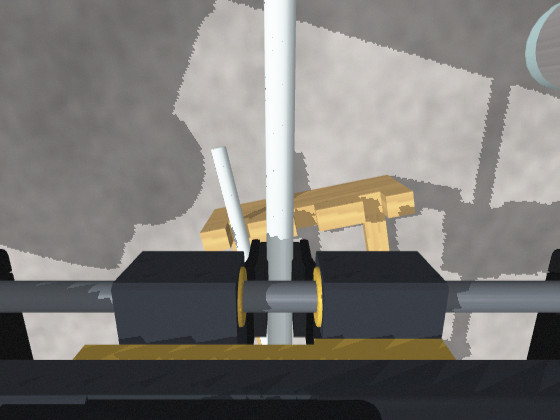

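The rod is held by its middle and points forward in the wrist view, at columns 265–298 (the clamps are outside this view). Next I'll fit cylinders to the rod and uprights in the scene and top depth, so the offset comes from each single camera.

```bash
cat > fit.py <<'E'
import sys
from h import *
from scipy.optimize import least_squares
def cyl(Q,a0,d0,r=.006):
    # axis: point a0 + 2 offsets perpendicular, dir d0 + 2
    k=np.argmax(np.abs(d0)); j=[i for i in range(3) if i!=k]
    def f(p):
        a=a0.copy();d=d0.copy();a[j]+=p[:2];d[j]+=p[2:];d/=np.linalg.norm(d)
        return np.linalg.norm(np.cross(Q-a,d),axis=1)-r
    s=least_squares(f,np.zeros(4),loss='soft_l1',f_scale=.001); a=a0.copy();d=d0.copy();a[j]+=s.x[:2];d[j]+=s.x[2:]
    return a,d/np.linalg.norm(d),np.median(abs(f(s.x)))
def run(n):
    P=cloud(load(n)).reshape(-1,3);P=P[~np.isnan(P[:,0])]
    # uprights
    up=[]
    for x,y in((.561,.1058),(.5803,.2136)):
        Q=P[(np.hypot(P[:,0]-x,P[:,1]-y)<.014)&(((P[:,2]>.235)&(P[:,2]<.297))|((P[:,2]>.04)&(P[:,2]<.15)))]
        a,d,e=cyl(Q,np.array([x,y,.18]),np.array([0,0,1.])); up.append(a); print(n,'up',len(Q),a.round(4),d.round(3),e.round(4))
    v=up[1]-up[0]; b=v/np.linalg.norm(v); L=np.array([b[1],-b[0],0]); bf=up[0]-.034*L; bf[2]=.18
    print('  stand yaw',np.degrees(np.arctan2(b[1],b[0])).round(2),'len',np.linalg.norm(v).round(4),'bore1',bf.round(4))
    for s in(0,1):
        c=bf+b*.11*s; q=P[((np.abs((P-c)@b)<.011)&(np.abs((P-c)@L)<.017)&(P[:,2]>.192)&(P[:,2]<.206))]
        print('  block top z',len(q),np.median(q[:,2]).round(4) if len(q) else '')
    o=robot.get_obs()['position']; y=np.radians(79.4); d0=np.array([np.cos(y),np.sin(y),0]); a0=np.array([o[0],o[1],.18])
    w=(P-a0)@d0; Q=P[(np.linalg.norm(np.cross(P-a0,d0),axis=1)<.016)&((np.abs(w)>.045)&(np.abs(w)<.27) if n!='wrist' else (w>.02)&(w<.27))&((P-bf)@b<-.02)]
    a,d,e=cyl(Q,a0,d0); w=(Q-a)@d; print('  rod',len(Q),a.round(4),'yaw',np.degrees(np.arctan2(d[1],d[0])).round(2),'pitch',np.degrees(d[2]).round(2),e.round(4),'ends',w.min().round(4),w.max().round(4))
    tip=a+d*.25; r=tip-bf; m=a-bf
    print('  tip rel bore1: along %.1f right %.1f up %.1f | mid: along %.1f right %.1f up %.1f mm'%tuple(1000*np.array([r@b,r@L,r[2],m@b,m@L,m[2]])))
    return a,d
for n in sys.argv[1].split(','):
    try: run(n)
    except Exception as e: print(n,e)
E
python3 fit.py scene,top
python3 - <<'E'
from h import *
from fit import cyl
E
cat > fw.py <<'E'
E
python3 -c "
import sys; sys.argv=['x','none']
from fit import *
from scipy.spatial.transform import Rotation as R
P=cloud(load('wrist')).reshape(-1,3);o=robot.get_obs();M=R.from_quat(o['tool_rot']).as_matrix();d0=M[:,0];a0=o['position']-.002*M[:,2]
w=(P-a0)@d0;Q=P[(np.linalg.norm(np.cross(P-a0,d0),axis=1)<.014)&(w>.02)&(w<.27)]
a,d,e=cyl(Q,a0,d0);print('wrist',len(Q),((Q-a)@d).min(),((Q-a)@d).max(),a,'yaw',np.degrees(np.arctan2(d[1],d[0])),'pitch',np.degrees(d[2]),e)
"
```

```text
scene up 211 [0.5632 0.1084 0.18  ] [0.003 0.004 1.   ] 0.0008
scene up 199 [0.5821 0.2162 0.18  ] [-0.001 -0.003  1.   ] 0.0011
  stand yaw 80.06 len 0.1094 bore1 [0.5297 0.1143 0.18  ]
  block top z 48 0.1991
  block top z 45 0.1989
  rod 783 [ 0.4782 -0.1861  0.1798] yaw 79.35 pitch -0.06 0.0011 ends -0.2486 0.2497
  tip rel bore1: along -54.8 right 4.2 up -0.5 | mid: along -304.8 right 1.1 up -0.2 mm
top up 35 [0.5605 0.108  0.18  ] [-0.003  0.004  1.   ] 0.0002
top up 65 [0.5795 0.2166 0.18  ] [0.001 0.001 1.   ] 0.0003
  stand yaw 80.1 len 0.1103 bore1 [0.527  0.1138 0.18  ]
  block top z 99 0.1976
  block top z 90 0.1981
  rod 680 [ 0.475  -0.1861  0.1793] yaw 79.3 pitch -0.07 0.0011 ends -0.2474 0.2502
  tip rel bore1: along -54.5 right 3.9 up -1.0 | mid: along -304.4 right 0.4 up -0.7 mm
none [Errno 2] No such file or directory: 'last_none.npz'
wrist 7117 0.020074470794773584 0.11327417528181566 [ 0.47669624 -0.18614113  0.17947978] yaw 79.36663718355469 pitch 0.07624107677253471 0.0003209925411175084Traceback (most recent call last):
  File "<stdin>", line 2, in <module>
  File "fit.py", line 30, in <module>
    for n in sys.argv[1].split(','):
             ~~~~~~~~^^^
IndexError: list index out of range
```

All three fits agree. The rod needs -0.75° of twist and -0.8 mm sideways, and the height is fine. I'll correct that and advance to just before the mouth.

```bash
python3 -m pendant '[{"jaw":0,"linear":[0,-0.08,0],"twist":-0.75},{"jaw":0,"linear":[0,0,0],"twist":0},{"jaw":0,"linear":[0.5,0,0],"twist":0},{"jaw":0,"linear":[1,0,0],"twist":0},{"jaw":0,"linear":[1,0,0],"twist":0},{"jaw":0,"linear":[0.7,0,0],"twist":0},{"jaw":0,"linear":[0.3,0,0],"twist":0},{"jaw":0,"linear":[0,0,0],"twist":0},{"jaw":0,"linear":[0,0,0],"twist":0},{"jaw":0,"linear":[0,0,0],"twist":0}]'
python3 w.py scene,top 3; python3 fit.py scene,top | grep -v up\ ; python3 -c "
from h import *
a=load('scene')['color'][140:240,210:340];b=load('top')['color'][170:270,220:320]
cv2.imwrite('pics/c3.png',np.hstack([cv2.resize(a,(455,350),interpolation=2),cv2.resize(b,(345,350),interpolation=2)]))"
```

```text
time: 8.72
position: [0.4821, -0.1512, 0.1776]
tool_rot: [0.765, 0.644, -0.0, 0.0]
ft_force: [0.5, -0.4, -1.7]
grip_width: 0.0104
grip_force: 49.9
t 8.7167 [ 0.4821 -0.1512  0.1776] yaw 80.14 x-pitch -0.02 [ 0.53 -0.37 -1.69] [-0.09  0.1   0.  ]
  stand yaw 79.97 len 0.1098 bore1 [0.5292 0.1139 0.18  ]
  block top z 50 0.199
  block top z 45 0.1987
  rod 734 [ 0.4831 -0.1514  0.18  ] yaw 80.11 pitch -0.05 0.0011 ends -0.2488 0.248
  stand yaw 80.21 len 0.11 bore1 [0.5272 0.114  0.18  ]
  block top z 99 0.198
  block top z 93 0.1986
  rod 691 [ 0.4799 -0.1514  0.1795] yaw 80.07 pitch 0.01 0.001 ends -0.2479 0.2494
```

View pics/c3.png

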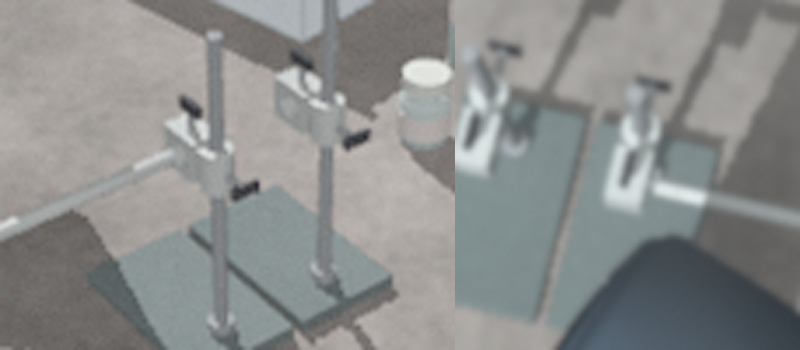

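The rod tip points at the first clamp's mouth, at about (178,158) in the left panel, with lateral error under 1 mm. I'll go in through the first clamp.

```bash
python3 -m pendant '[{"jaw":0,"linear":[0.4,0,0],"twist":0},{"jaw":0,"linear":[0.5,0,0],"twist":0},{"jaw":0,"linear":[0.5,0,0],"twist":0},{"jaw":0,"linear":[0.5,0,0],"twist":0},{"jaw":0,"linear":[0.5,0,0],"twist":0},{"jaw":0,"linear":[0.3,0,0],"twist":0},{"jaw":0,"linear":[0,0,0],"twist":0}]'
python3 -m pendant '[{"jaw":0,"linear":[0.6,0,0],"twist":0},{"jaw":0,"linear":[0.6,0,0],"twist":0},{"jaw":0,"linear":[0.6,0,0],"twist":0},{"jaw":0,"linear":[0.6,0,0],"twist":0},{"jaw":0,"linear":[0.6,0,0],"twist":0},{"jaw":0,"linear":[0.6,0,0],"twist":0},{"jaw":0,"linear":[0.6,0,0],"twist":0},{"jaw":0,"linear":[0.6,0,0],"twist":0},{"jaw":0,"linear":[0.6,0,0],"twist":0},{"jaw":0,"linear":[0.3,0,0],"twist":0},{"jaw":0,"linear":[0,0,0],"twist":0},{"jaw":0,"linear":[0,0,0],"twist":0}]'
python3 w.py scene,top 4; python3 fit.py scene,top
```

```text
time: 9.4
position: [0.4865, -0.1235, 0.1775]
tool_rot: [0.765, 0.644, -0.0, -0.0]
ft_force: [0.4, 0.1, -1.5]
grip_width: 0.0106
grip_force: 49.9
time: 10.4
position: [0.4964, -0.0681, 0.1776]
tool_rot: [0.765, 0.644, -0.0, 0.0]
ft_force: [0.1, 0.2, -2.2]
grip_width: 0.011
grip_force: 49.9
t 10.4 [ 0.4964 -0.0681  0.1776] yaw 80.16 x-pitch -0.01 [ 0.06  0.24 -2.25] [-0.09  0.07 -0.04]
scene up 213 [0.563  0.1082 0.18  ] [0.002 0.004 1.   ] 0.0009
scene up 198 [0.5818 0.2161 0.18  ] [-0.001 -0.001  1.   ] 0.0011
  stand yaw 80.11 len 0.1096 bore1 [0.5295 0.114  0.18  ]
  block top z 49 0.199
  block top z 49 0.1998
  rod 533 [ 0.4974 -0.0685  0.18  ] yaw 80.15 pitch -0.05 0.0011 ends -0.2488 0.1647
  tip rel bore1: along 64.7 right -0.4 up -0.2 | mid: along -185.3 right -0.2 up 0.0 mm
top up 35 [0.5599 0.1085 0.18  ] [ 0.005 -0.002  1.   ] 0.0002
top up 70 [0.5795 0.2165 0.18  ] [0.002 0.    1.   ] 0.0004
  stand yaw 79.69 len 0.1098 bore1 [0.5264 0.1146 0.18  ]
  block top z 101 0.1983
  block top z 93 0.1984
  rod 546 [ 0.4944 -0.0685  0.1796] yaw 80.06 pitch -0.06 0.001 ends -0.2478 0.1656
  tip rel bore1: along 64.2 right -0.4 up -0.7 | mid: along -185.8 right 1.2 up -0.4 mm
```

The rod is through the first clamp without contact, and I'm continuing through the second.

```bash
python3 -m pendant '[{"jaw":0,"linear":[0.4,0,0],"twist":0},{"jaw":0,"linear":[0.6,0,0],"twist":0},{"jaw":0,"linear":[0.6,0,0],"twist":0},{"jaw":0,"linear":[0.6,0,0],"twist":0},{"jaw":0,"linear":[0.5,0,0],"twist":0},{"jaw":0,"linear":[0.5,0,0],"twist":0},{"jaw":0,"linear":[0.5,0,0],"twist":0},{"jaw":0,"linear":[0.5,0,0],"twist":0},{"jaw":0,"linear":[0.3,0,0],"twist":0},{"jaw":0,"linear":[0,0,0],"twist":0},{"jaw":0,"linear":[0,0,0],"twist":0}]'
```

```text
time: 11.42
position: [0.5041, -0.0238, 0.1776]
tool_rot: [0.765, 0.644, -0.0, 0.0]
ft_force: [0.6, 0.2, -2.0]
grip_width: 0.0105
grip_force: 49.9
```

```bash
python3 -m pendant '[{"jaw":0,"linear":[0.4,0,0],"twist":0},{"jaw":0,"linear":[0.6,0,0],"twist":0},{"jaw":0,"linear":[0.6,0,0],"twist":0},{"jaw":0,"linear":[0.6,0,0],"twist":0},{"jaw":0,"linear":[0.6,0,0],"twist":0},{"jaw":0,"linear":[0.6,0,0],"twist":0},{"jaw":0,"linear":[0.5,0,0],"twist":0},{"jaw":0,"linear":[0.4,0,0],"twist":0},{"jaw":0,"linear":[0.05,0,0],"twist":0},{"jaw":0,"linear":[0,0,0],"twist":0},{"jaw":0,"linear":[0,0,0],"twist":0},{"jaw":0,"linear":[0,0,0],"twist":0}]'
python3 w.py scene,top 5; python3 fit.py scene,top; python3 -c "
from h import *
a=load('scene')['color'][100:240,200:400]
cv2.imwrite('pics/c5.png',cv2.resize(a,(800,560),interpolation=2))"
```

```text
time: 12.42
position: [0.5115, 0.0187, 0.1775]
tool_rot: [0.765, 0.643, -0.0, 0.0]
ft_force: [0.1, -0.0, -1.4]
grip_width: 0.0108
grip_force: 49.9
t 12.4167 [0.5115 0.0187 0.1775] yaw 80.11 x-pitch -0.01 [ 0.12 -0.02 -1.38] [-0.06  0.05 -0.02]
scene up 210 [0.5624 0.1085 0.18  ] [-0.002  0.002  1.   ] 0.0009
scene up 197 [0.5818 0.2164 0.18  ] [0.001 0.    1.   ] 0.0011
  stand yaw 79.81 len 0.1096 bore1 [0.529  0.1145 0.18  ]
  block top z 29 0.1994
  block top z 50 0.1996
  rod 381 [0.5126 0.0186 0.1806] yaw 80.17 pitch 0.15 0.001 ends -0.25 -0.0458
  tip rel bore1: along 152.8 right -0.7 up 1.2 | mid: along -97.2 right 0.9 up 0.6 mm
top up 38 [0.5602 0.1084 0.18  ] [-0.002 -0.003  1.   ] 0.0003
top up 65 [0.5795 0.2167 0.18  ] [ 0.001 -0.001  1.   ] 0.0003
  stand yaw 79.9 len 0.11 bore1 [0.5267 0.1143 0.18  ]
  block top z 98 0.1982
  block top z 92 0.198
  rod 369 [0.5091 0.0186 0.1799] yaw 80.16 pitch 0.11 0.001 ends -0.2491 0.0502
  tip rel bore1: along 152.7 right -1.6 up 0.4 | mid: along -97.3 right -0.5 up -0.1 mm
```

View pics/c5.png

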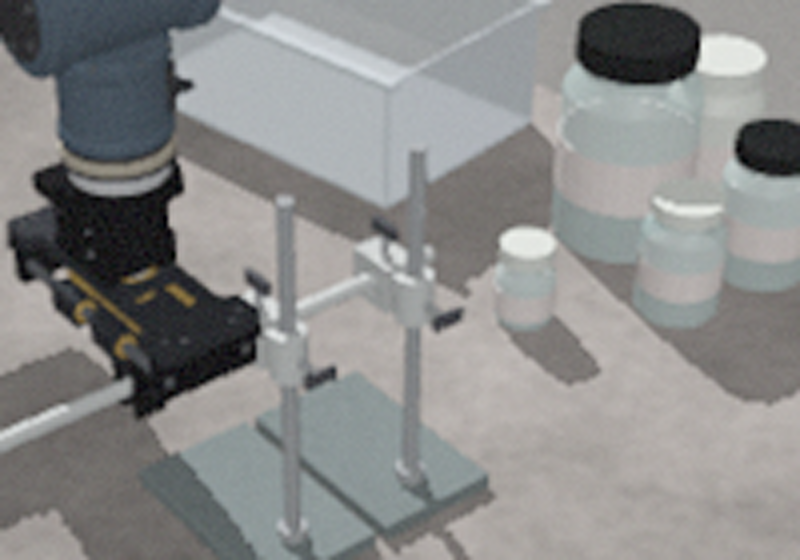

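The rod runs through the first clamp (285,330) into the second (385,270). The end beyond the second clamp is hidden behind its upright here. The forces are nil, so I'll check the protruding end in the top cloud.

```bash
python3 - <<'E'
from h import *
d=np.array([np.cos(np.radians(80.1)),np.sin(np.radians(80.1)),0]);L=np.array([d[1],-d[0],0])
for n,bf in(('top',[.5267,.1142,.18]),('scene',[.5292,.1142,.18])):
    P=cloud(load(n)).reshape(-1,3)-np.array(bf); a=P@d;l=P@L;z=P[:,2]
    for lo,hi in((25,85),(124,165)):
        m=(a>lo/1e3)&(a<hi/1e3)&(abs(l)<.012)&(abs(z)<.012); print(n,lo,m.sum(),(a[m].min(),a[m].max(),np.median(l[m]),np.median(z[m])) if m.any() else '')
c=load('top');a=c['color'][150:250,190:310];cv2.imwrite('pics/c6.png',cv2.resize(a,(720,600),interpolation=2))
E
```

```text
top 25 118 (np.float64(0.026076093277699056), np.float64(0.08457651335743377), np.float64(-0.0012170461671044395), np.float64(0.0038837750802135917))
top 124 56 (np.float64(0.12568869228363386), np.float64(0.1534316861079448), np.float64(-0.0014590826626656196), np.float64(0.002707983796182367))
scene 25 71 (np.float64(0.029521814862116844), np.float64(0.08450489020168889), np.float64(0.0038806952056485624), np.float64(0.0029578507810236743))
scene 124 7 (np.float64(0.14563399664678034), np.float64(0.1504191023044389), np.float64(0.0043018678913490545), np.float64(0.0013323162200402083))
```

View pics/c6.png

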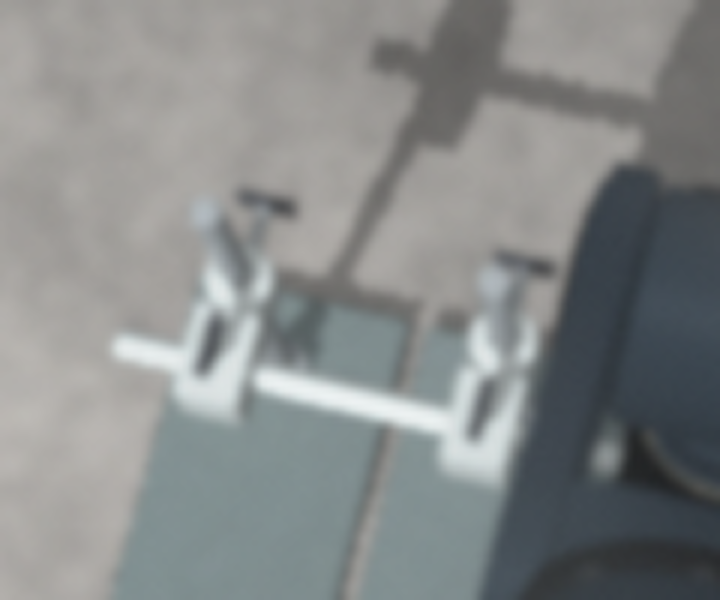

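The rod pokes out at the left of the second clamp, from (180,355) to (115,345). The tip sits at 153 mm along, 30 mm past the far face at 123 mm. It is centred in the bores, still, and free of contact force, so I'm handing in.

```bash
python3 -c "
from rig import robot
print(robot.hand_in())"
```

```text
the job is handed in; nothing more can be done
None
```

The long rod now runs through both clamps, with about 30 mm out past the second. The gripper still holds it still and level, the wrist force shows no sign of it pressing on the clamps, and the job was handed in at about 12.5 s.

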